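# Centre-punch a drawer front for its second pull

### The job

The white pantry drawer front on the plywood bed still lacks its second pull: slide it along the bed, without lifting it, until the red spot marked on it sits right under the tip of the green hand punch, and let go of it. Then push the red palm knob down until the tip bears firmly on the spot, and let the punch spring back up, leaving the drawer front where it is. Disturb nothing else on the counter.

Things in the scene. Friction and masses are not known exactly. Their poses are not given: they have to be found in the camera images.
- press: Fixed hand punch stand: plywood bed (x -150..150, y -340..160 mm, top at z = 15) with a green column. Origin on the counter straight below the punch tip. Column 40 x 36 mm at y = +125 (its foot begins at y = +95); an arm (30 mm wide, z 133..163) runs along -y to a round head (diameter 40, z 115..170) about the punch. Work enters from the open -y side.
- punch: The moving punch: red palm knob on top, steel pin (14 mm diameter tapering to a 4 mm tip) below. It slides straight down 20 mm at most; 14 mm down its tip touches the face of a drawer front on the bed. A spring pushes it back up (about 1.5 N at rest, 3 N at contact). Origin on the counter below the tip when the punch is up; it moves down with the punch.
- tip (a point): The lower end of the punch tip, 47 mm above the counter when up, so 14 mm above the face of the drawer front.
- knob_top (a point): Centre of the flat top of the red palm knob (48 mm diameter, flat part 42 mm), straight above the tip, 217 mm above the counter when up.
- front: Drawer front to be punched: white painted wood, 200 (x) x 100 (y) x 18 mm (z), about 0.3 kg, lying face up on the bed. Origin at the centre of its underside. At x = -55 mm it has a dark bar pull; at x = +55 mm the red spot. At the start its +x end points somewhere between the punch and the robot; the way round does not matter at the end.
- mark (a point): Centre of the red spot (14 mm diameter, with a thin pencil cross of 50 mm), on the upper face of the drawer front: x = +55, y = 0, z = 18 mm in its frame.
- pull (a point): Middle of the dark bar pull on the drawer front, x = -55, y = 0, z = 37 mm in its frame. The bar is 46 mm long along the front's x, 20 mm wide along its y and 18 mm high (28 to 46 mm above the underside, its top 28 mm above the face), on a 12 mm stem. Pinch it across its 20 mm width from above.
- finished: Bystander: a finished drawer front of the same size with two dark pulls and no spot, on the counter to the left of the bed. Origin at the centre of its underside.
- candle: Bystander: brown pillar candle on a white stand, 90 mm diameter, 170 mm high. Origin at the centre of its underside.
- goblet: Bystander: glass goblet, 68 mm diameter, 150 mm high. Origin at the centre of its foot.
- screwdriver: Bystander: screwdriver lying on the counter, 190 mm long. Origin below its middle.

How it is judged:
By the outcome, as a careful person would: the job done as asked, in the order asked, and still so for the second after the job is handed in, with the robot touching nothing.
It also fails if it takes over 48 s, if anything falls off the work surface, if the arm or the gripper's body presses on something with over 40 N, if the wrist force passes 120 N, or if a joint passes its speed limit or range.

### The arm

A 7-joint arm with a two-finger parallel gripper is mounted at the origin on the work surface. World frame = base frame: x ahead of the robot, y to its left, z up, the work surface at z = 0. Lengths are in m, angles in rad, forces in N, time in s.
With the tool pointing down it reaches from about 0.4 to 0.85 m from the base axis. Payload 10.4 kg.
Tool frame: the origin (TCP) lies at the very end of the fingers, on their centre line; the grasp point (between the pads) lies manip.hold_point_z behind it (manip.hold_point_z is the distance from the TCP to the grasp point, in m); z points along the fingers, y is the direction in which the jaws open and shut (so a half turn about z gives the same grasp; the last joint's range is limited). The gripper opens to 85 mm and grips with 20 to 120 N. Pads are 22 mm wide; open, the fingers measure 114 mm over their backs; the gripper's body (76 mm by 85 mm) begins 54 mm behind the grasp point. The pads swing forward as they close: fully open they stand 13 mm farther back than shut.
Start: joints at [1.248, 0.332, -0.065, 1.46, 0.022, 1.35, -0.088], TCP at [0.185, -0.597, 0.231] pointing down, gripper open.
Joint ranges: [-2.6, 2.6], [-0.5, 2.12], [-1.47, 1.34], [0.16, 2.42], [-1.27, 4.41], [0.06, 2.06], [-2.6, 2.6]. Speed limits (rad/s): [2.22, 2.22, 2.79, 2.79, 3.14, 3.14, 3.14].

### API

Orientations are given as a unit quaternion [x, y, z, w].
In Python, from workcell import manip gives the robot as it stands.
- The arm moves only by the tool jog_arm, never from a script. Its arguments are lists of equal length, an entry for each row: "translation": the shift along the world's x, y, z in mm, a list of three; "turn": the turn about the world's z in degrees. In form: {"translation": [[x, y, z], ...], "turn": [turn, ...]}. A call has 1 to 12 rows; each row is the pose to reach, as a shift and turn from the pose measured when the call began; what a row does not reach only later rows make up. A row lasts 1/12 s, in which the tool goes at most 41.7 mm and 7.16 degrees, less where a joint would pass 70% of its speed; a pose out of reach is approached as far as the arm can. A call with a gripper value outside its range is refused whole. "grip" is the finger opening in mm, from 0 to 85.4, set as the call begins (left out, the last holds). The fingers move at their own pace and stop on an object; "grip_force" is the grip in N (left out, the last holds). Time passes only in rows, so rows that repeat a pose let the fingers close. It gives the time, the measured TCP pose, the force and the opening at its end, in the units of the state.
- manip.get_obs(): the state, without advancing time (a new reading comes with each control period).
- manip.camera(name): name is "side" or "top"; returns a dict with "frame" (400x640x3 uint8, red, green, blue), "mtx" (3x3 intrinsics, pixels), "pose" (4x4, takes a point from camera to world coordinates). Camera axes: x right, y down, z forward; pixel columns grow to the right and rows downward; lengths in m; the calibration is good to about 2 mm. A picture is of the moment at which its call begins. There is no depth.
- manip.hand_in(): hands the job in, once; it reports no verdict.
Trained networks look in a picture, given as the dict that the camera call returned (one of the last four; its "shot" number tells which), for a name from the list of things; names that differ only in an ending like _2 or _b are one class to them, and where a whole thing is asked for, a point or a joint stands for the part that bears it (a point fixed in the world has none). Each returns a list of dicts, best first, with "confidence" (0 to 1); they miss things now and then, are a little off and sometimes report something else, mostly with a low value. They report only what shows in the picture. A call takes as long as a camera call.
- manip.outline_of(picture, label): "mask" (400x640 bool, what is visible of it) and "extent" ([left, top, right, bottom] in pixels, round what is visible of it).
- manip.pinpoint(picture, label): "at" ([column, row] in pixels: a listed point, or the origin of a listed thing).
The state is a dict: "clock": time; "joint_pos": joint angles; "joint_velocities": joint speeds; "tau": joint torques, N m; "position": TCP position; "ee_rot": TCP orientation; "ft_force": force on the tool from outside, world axes, zero at the start; "torque": the same for the moment, N m; "grip_width": opening from 0.0 (shut) to 1.0 (fully open).
Only numpy, scipy, OpenCV 4.12 (cv2) and the standard library are available. Lean on these libraries where they do the work, as an engineer would, in place of code of your own. Each camera call takes 0.05 s, during which the arm holds its last target. There are 200 camera calls.

## Working session

There is one attempt and no reset: what is moved stays moved. The work goes in short steps, Python scripts to look and compute and a tool call to move; the robot and the scene stay as the last step left them, time stands still between calls to the robot, and variables do not carry over. Pictures are saved under pics/ and viewed, about 8 in all and at most 12, crops included, and the job is handed in when it is done.

Besides the shell and the picture viewer there is one more tool, called after "Call:" by a JSON object that holds its "op" and its "data". jog_arm: Moves the arm, as the interface text tells. Its arguments: {"type":"object","properties":{"translation":{"type":"array"},"turn":{"type":"array"},"grip":{"type":"number"},"grip_force":{"type":"number"}},"required":["translation","turn"]}

```bash
mkdir -p pics; cat > h.py <<'E'
import numpy as np, cv2
from workcell import manip
def ray(p,uv,z):
    d=np.linalg.inv(p["mtx"])@[uv[0],uv[1],1]; T=np.array(p["pose"]); d=T[:3,:3]@d; o=T[:3,3]
    return (o+d*(z-o[2])/d[2])*1000
def proj(p,X):
    T=np.array(p["pose"]); c=T[:3,:3].T@(np.array(X)/1000-T[:3,3]); c=p["mtx"]@c; return c[:2]/c[2]
def tri(ps,uvs):
    A=np.zeros((3,3));b=np.zeros(3)
    for p,uv in zip(ps,uvs):
        T=np.array(p["pose"]);d=T[:3,:3]@np.linalg.inv(p["mtx"])@[uv[0],uv[1],1];d/=np.linalg.norm(d)
        M=np.eye(3)-np.outer(d,d);A+=M;b+=M@T[:3,3]
    return np.linalg.solve(A,b)*1000
def save(p,n): cv2.imwrite("pics/"+n+".png",p["frame"][:,:,::-1])
E
python3 - <<'E'
from h import *
np.set_printoptions(precision=1,suppress=True)
Z=dict(press=0,punch=0,tip=.047,knob_top=.217,mark=.033,pull=.052,front=.015,finished=0,candle=0,goblet=0,screwdriver=0)
P={n:manip.camera(n) for n in("side","top")}
for n,p in P.items():
    save(p,n+"0"); print(n,np.array(p["pose"])[:3,3])
for l,z in Z.items():
    uv=[];pp=[]
    for n,p in P.items():
        r=manip.pinpoint(p,l)
        for q in r[:2]: print(l,n,np.array(q["at"]),round(q["confidence"],2),ray(p,q["at"],z))
        if r: uv.append(r[0]["at"]);pp.append(p)
    if len(uv)==2: print("   tri",tri(pp,uv))
o=manip.get_obs();print(o,manip.hold_point_z)
cv2.imwrite("pics/a.png",np.vstack([P["side"]["frame"],P["top"]["frame"]])[:,:,::-1])
E
```

```text
side [-0.   0.9  1.2]
top [0.5 0.  1.5]
press side [313.8 246.8] 0.59 [573.6 127.9   0. ]
press top [287.  216.3] 0.61 [586.4 130.5   0. ]
   tri [581.4 127.7  -4.3]
tip side [313.2 238.3] 0.6 [574.9 128.3  47. ]
knob_top side [313.8 206.2] 0.55 [566.3 131.5 217. ]
knob_top top [281.4 214.4] 0.73 [573.7 128.8 217. ]
knob_top top [368.9 207.2] 0.28 [589.5 -94.7 217. ]
   tri [572.  128.  211.4]
mark top [339.5 235.8] 0.98 [525.3 -24.   33. ]
pull side [417.5 192.5] 0.75 [ 375.5 -304.4   52. ]
pull side [341.  200.2] 0.69 [600.4 -90.8  52. ]
pull top [365.8 208.5] 0.64 [ 602.1 -100.3   52. ]
   tri [ 456.6 -121.7  199.6]
front side [343.9 214.3] 0.6 [567.4 -63.5  15. ]
front side [291.  200.9] 0.6 [784.3  -3.   15. ]
front top [351.3 222.6] 0.67 [564.4 -59.8  15. ]
   tri [564.4 -59.4  20.2]
finished side [247.  313.2] 0.61 [585.  474.8   0. ]
finished top [170.5 215.5] 0.72 [592.8 477.9   0. ]
   tri [589.5 476.   -1.5]
candle side [376.7 169.1] 0.93 [ 610.4 -395.7    0. ]
candle top [472.5 201.6] 0.81 [ 624.1 -423.     0. ]
   tri [ 627.9 -432.5  -33.1]
goblet side [290.7 202.3] 0.72 [790.6  -7.6   0. ]
goblet top [332.3 145.1] 0.57 [800.6  -7.3   0. ]
   tri [797.9  -9.5  -4.6]
screwdriver top [461.4 273.3] 0.59 [ 412.6 -381.4    0. ]
{'clock': 1.2, 'joint_pos': array([ 1.2,  0.3, -0.1,  1.5,  0. ,  1.3, -0.1]), 'joint_velocities': array([-0., -0., -0., -0.,  0., -0., -0.]), 'tau': array([ -0. , -62.5,   0. , -39.2,   0. ,   0. ,   0. ]), 'position': array([ 0.2, -0.6,  0.2]), 'ee_rot': array([1. , 0.1, 0. , 0. ]), 'ft_force': array([-0.2,  0.3, -0.2]), 'torque': array([ 0., -0., -0.]), 'grip_width': 0.9976933082470705} 0.0187
```

View pics/side0.png

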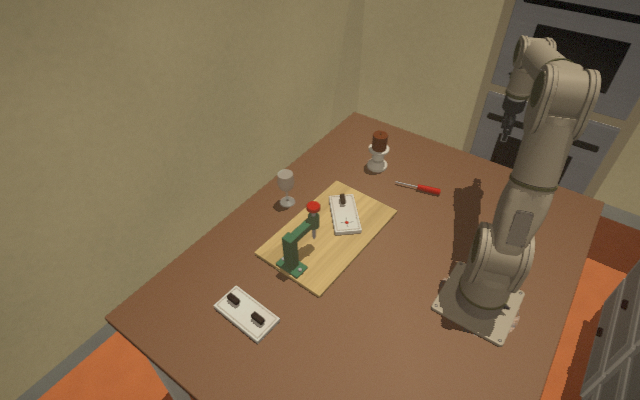

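View pics/top0.png

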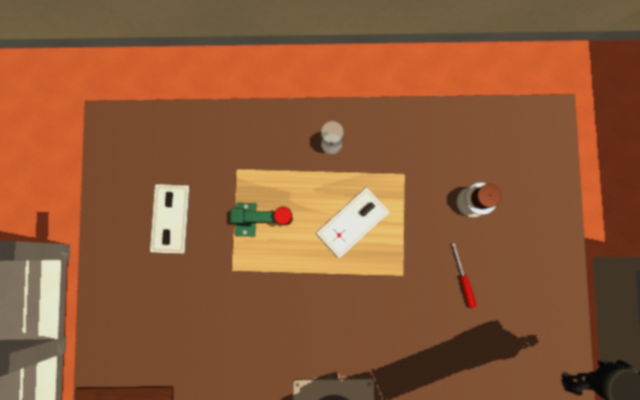

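The front lies on the right half of the bed with its spot at top pixel (339,236) and its pull at (366,209). The knob is at top pixel (283,215), and the bed is nearly axis-aligned. I'll refine the positions by colour.

```bash
python3 - <<'E'
from h import *
np.set_printoptions(precision=2,suppress=True)
for n in("side","top"):
    p=manip.camera(n);f=p["frame"];hsv=cv2.cvtColor(f,cv2.COLOR_RGB2HSV)
    red=(((hsv[...,0]<6)|(hsv[...,0]>174))&(hsv[...,1]>170)&(hsv[...,2]>70)).astype(np.uint8)
    k,_,st,c=cv2.connectedComponentsWithStats(red)
    for i in range(1,k):
        if st[i,4]>3 and 230<c[i,0]<380 and 190<c[i,1]<260: print(n,"red",st[i],c[i],"217:",ray(p,c[i],.217),"33:",ray(p,c[i],.033))
    for l,z in(("front",.033),("press",.015),("pull",.061),("punch",.217)):
        for r in manip.outline_of(p,l)[:2]:
            m=r["mask"].astype(np.uint8)
            cs=max(cv2.findContours(m,0,1)[0],key=cv2.contourArea)
            if len(cs)<5: continue
            w=np.array([ray(p,q,z)[:2] for q in cs[:,0]],np.float32)
            print(n,l,round(r["confidence"],2),r["extent"],cv2.minAreaRect(w))
o=manip.get_obs()
from scipy.spatial.transform import Rotation as R
print(o["position"],R.from_quat(o["ee_rot"]).as_matrix(),o["joint_pos"])
E
```

```text
side red [307 201  13  10  95] [312.87 205.68] 217: [570.27 131.33 217.  ] 33: [684.17 -17.48  33.  ]
side front 0.93 [330.6, 191.8, 363.2, 234.0] ((561.1089477539062, -56.116737365722656), (103.07427978515625, 216.2576904296875), 41.36952209472656)
side press 0.65 [252.5, 179.8, 399.2, 296.7] ((564.646728515625, 40.5478515625), (515.9373779296875, 317.8864440917969), 88.21000671386719)
side pull 0.62 [327.6, 192.9, 359.5, 234.2] ((546.5108642578125, -32.51087951660156), (100.41476440429688, 210.5068817138672), 41.75967025756836)
side punch 0.68 [306.5, 197.0, 320.1, 234.8] ((567.8072509765625, 136.69117736816406), (41.12199401855469, 51.22496032714844), 0.43293365836143494)
top red [274 207  18  17 240] [282.27 215.4 ] 217: [571.07 126.57 217.  ] 33: [586.5 141.8  33. ]
top red [338 234   2   2   4] [338.5 234.5] 217: [520.8  -16.07 217.  ] 33: [529.06 -21.17  33.  ]
top front 0.76 [318.4, 190.8, 387.6, 258.3] ((564.871337890625, -63.070152282714844), (101.93913269042969, 200.08175659179688), 41.90961456298828)
top press 0.66 [230.5, 169.1, 409.2, 276.3] ((568.19677734375, 42.132781982421875), (513.446533203125, 301.7757263183594), 88.02654266357422)
top pull 0.71 [319.7, 185.0, 390.8, 258.4] ((561.6587524414062, -62.612518310546875), (101.71493530273438, 198.80313110351562), 42.39329147338867)
top pull 0.53 [150.9, 183.6, 188.2, 253.6] ((577.775390625, 460.0907897949219), (102.28166198730469, 195.744873046875), 87.79942321777344)
top punch 0.58 [275.9, 208.5, 293.8, 224.8] ((570.81640625, 123.48622131347656), (48.58747100830078, 43.48786544799805), 89.3502426147461)
[ 0.18 -0.6   0.23] [[ 0.96  0.3   0.  ]
 [ 0.3  -0.96 -0.  ]
 [ 0.    0.   -1.  ]] [ 1.25  0.33 -0.06  1.46  0.02  1.35 -0.09]
```

Call:
{"op": "jog_arm", "data": {"translation": [[417,495,-81],[417,495,-81],[417,495,-81],[417,495,-81],[417,495,-81],[417,495,-81],[417,495,-81],[417,495,-81],[417,495,-81],[417,495,-81],[417,495,-81],[417,495,-81]], "turn": [116,116,116,116,116,116,116,116,116,116,116,116], "grip": 45}}

```text
clock: 2.7
position: [0.5053, -0.2161, 0.1694]
ee_rot: [0.619, 0.785, 0.0, 0.0]
ft_force: [1.1, -1.0, 0.2]
grip_width: 0.525
```

Call:
{"op": "jog_arm", "data": {"translation": [[97,114,-64],[97,114,-64],[97,114,-64],[97,114,-64],[97,114,-64],[97,114,-64],[97,114,-64]], "turn": [29.5,29.5,29.5,29.5,29.5,29.5,29.5]}}

```text
clock: 3.28
position: [0.6022, -0.1025, 0.1052]
ee_rot: [0.4, 0.917, -0.0, 0.0]
ft_force: [0.1, -0.5, 0.6]
grip_width: 0.528
```

```bash
python3 - <<'E'
from h import *
np.set_printoptions(precision=4,suppress=True)
o=manip.get_obs();print(o["position"],o["ee_rot"],o["joint_pos"],o["ft_force"])
S=manip.camera("side");T=manip.camera("top")
for n,p in(("s",S),("t",T)):
    for l in("mark","pull"): print(n,l,[(q["at"],round(q["confidence"],2),ray(p,q["at"],.052 if l=="pull" else .033)) for q in manip.pinpoint(p,l)[:2]])
a=cv2.resize(S["frame"][150:270,270:430],None,fx=5,fy=5,interpolation=2)
b=cv2.resize(T["frame"][170:290,230:390],None,fx=5,fy=5,interpolation=2)
cv2.imwrite("pics/c.png",cv2.resize(np.vstack([a,b])[:,:,::-1],(400,600)))
E
```

```text
[ 0.6022 -0.1025  0.1052] [ 0.3998  0.9166 -0.      0.0002] [ 0.5954  0.4787 -0.6435  1.6196  0.3083  1.1465  0.6261] [ 0.1035 -0.5385  0.5825]
s mark [([348.0, 222.1], 0.83, array([522.8657, -22.9418,  33.    ]))]
s pull [([344.9, 198.2], 0.58, array([ 594.111 , -109.2233,   52.    ])), ([350.9, 222.6], 0.31, array([503.5821, -11.5781,  52.    ]))]
t mark [([337.1, 235.8], 0.93, array([525.3415, -17.0584,  33.    ]))]
t pull []
```

View pics/c.png

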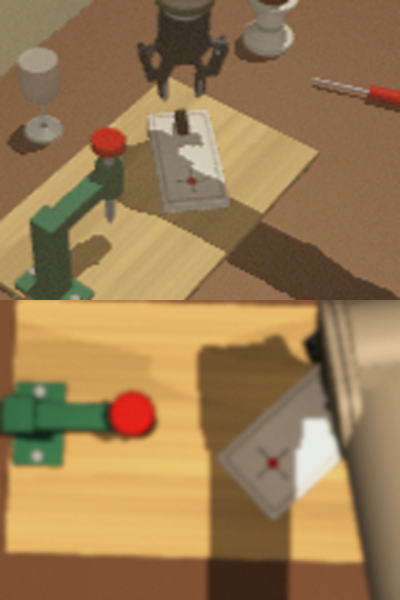

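The fingers hang straight over the pull and straddle it, so I'll go down and pinch.

Call:
{"op": "jog_arm", "data": {"translation": [[-1,1,-25],[-1,1,-45],[-1,1,-58],[-1,1,-66],[-1,1,-66],[-1,1,-66]], "turn": [0,0,0,0,0,0]}}

```text
clock: 4.08
position: [0.6014, -0.1022, 0.0404]
ee_rot: [0.4, 0.916, -0.0, 0.001]
ft_force: [-0.1, 0.1, 0.6]
grip_width: 0.526
```

Call:
{"op": "jog_arm", "data": {"translation": [[0,0,0],[0,0,0],[0,0,0],[0,0,0],[0,0,0],[0,0,0],[0,0,0]], "turn": [0,0,0,0,0,0,0], "grip": 10, "grip_force": 40}}

```text
clock: 4.67
position: [0.6023, -0.1024, 0.0417]
ee_rot: [0.4, 0.916, 0.0, 0.002]
ft_force: [-0.1, 0.2, 6.2]
grip_width: 0.227
```

```bash
python3 - <<'E'
from h import *
np.set_printoptions(precision=4,suppress=True)
o=manip.get_obs();print(o["position"],o["ee_rot"],o["ft_force"],o["grip_width"]*85.4,o["torque"])
S=manip.camera("side");T=manip.camera("top")
for n,p in(("s",S),("t",T)):
    print(n,[(q["at"],round(q["confidence"],2),ray(p,q["at"],.033)) for q in manip.pinpoint(p,"mark")[:2]])
    for l,z in (("tip",.047),("knob_top",.217)): print(l,[(q["at"],round(q["confidence"],2),ray(p,q["at"],z)) for q in manip.pinpoint(p,l)[:2]])
E
```

```text
[ 0.6023 -0.1024  0.0417] [0.4001 0.9165 0.0002 0.0021] [-0.1448  0.1959  6.1541] 19.365355409965574 [-0.1172  0.1941  0.0036]
s [([348.3, 222.1], 0.81, array([521.9394, -23.5986,  33.    ]))]
tip []
knob_top []
t [([338.3, 231.5], 0.93, array([537.7658, -20.7165,  33.    ]))]
tip []
knob_top [([282.0, 214.6], 0.61, array([573.1227, 127.2704, 217.    ]))]
```

Call:
{"op": "jog_arm", "data": {"translation": [[1,8,-1],[2,18,-1],[3,29,-1],[4,40,-1],[5,51,-1],[6,62,-1],[7,73,-1],[9,84,-1],[10,95,-1],[11,106,-1],[12,115,-1],[13,120,-1]], "turn": [0,-2,-4,-6,-8,-10,-12,-14,-16,-18,-19,-20]}}

```text
clock: 6.07
position: [0.6158, 0.0183, 0.0418]
ee_rot: [0.553, 0.833, -0.0, 0.003]
ft_force: [-0.6, -3.3, 7.1]
grip_width: 0.224
```

```bash
python3 - <<'E'
from h import *
np.set_printoptions(precision=4,suppress=True)
o=manip.get_obs();print(o["position"],o["ee_rot"],o["ft_force"],o["grip_width"]*85.4)
S=manip.camera("side");T=manip.camera("top")
for n,p in(("s",S),("t",T)):
    for l,z in (("mark",.033),("tip",.047),("knob_top",.217)): print(n,l,[(q["at"],round(q["confidence"],2),ray(p,q["at"],z)) for q in manip.pinpoint(p,l)[:2]])
print(proj(S,[571,128,47]),proj(S,[571,128,217]))
a=cv2.resize(S["frame"][180:260,270:370],None,fx=7,fy=7,interpolation=2)
b=cv2.resize(T["frame"][180:260,240:340],None,fx=7,fy=7,interpolation=2)
cv2.imwrite("pics/d.png",cv2.resize(np.hstack([a,b])[:,:,::-1],(800,320)))
E
```

```text
[0.6158 0.0183 0.0418] [ 0.5533  0.833  -0.0001  0.0028] [-0.6458 -3.319   7.1423] 19.168231460744078
s mark [([316.3, 241.7], 0.98, array([563.5606, 125.2669,  33.    ]))]
s tip [([319.1, 238.2], 0.77, array([557.8539, 115.6304,  47.    ]))]
s knob_top [([315.9, 204.5], 0.49, array([565.3861, 120.9848, 217.    ])), ([317.2, 241.7], 0.4, array([466.6769, 249.7013, 217.    ]))]
t mark [([287.7, 216.7], 0.75, array([582.5162, 126.0043,  33.    ]))]
t tip [([472.2, 202.9], 0.48, array([ 615.2665, -408.1346,   47.    ]))]
t knob_top [([283.5, 213.7], 0.67, array([575.3825, 123.4366, 217.    ]))]
[314.1351 238.7195] [313.292  205.0222]
```

View pics/d.png

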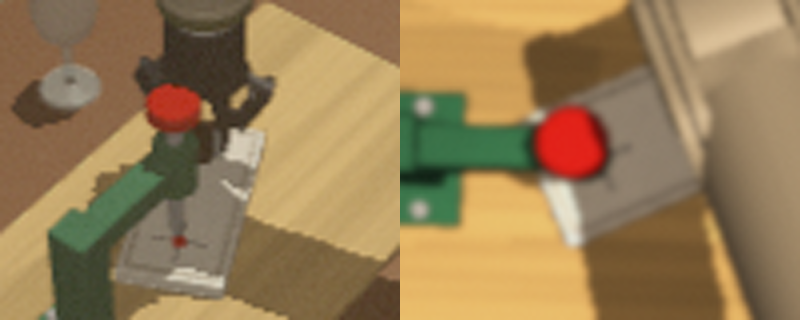

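The spot is nearly under the tip (side pixel about 314.7,240.3; tip about 314.5,238). I'll measure the residual from averaged frames.

```bash
cat >> h.py <<'E'
def avg(n,k=8):
    L=[manip.camera(n) for _ in range(k)]; p=dict(L[-1]); p["avg"]=np.mean([q["frame"].astype(float) for q in L],0); return p
def redc(p,box):
    x0,y0,x1,y1=box; a=p["avg"][y0:y1,x0:x1]; w=np.clip(a[...,0]-1.0*np.maximum(a[...,1],a[...,2])-25,0,None)
    yy,xx=np.mgrid[y0:y1,x0:x1]; return np.array([(w*xx).sum(),(w*yy).sum()])/w.sum(), w.sum()
E
python3 - <<'E'
from h import *
np.set_printoptions(precision=2,suppress=True)
S=avg("side");T=avg("top")
k,_=redc(S,(304,197,324,214)); print("knob side",k,ray(S,k,.210))
m,w=redc(S,(308,236,324,247)); print("mark side",m,w,ray(S,m,.033))
k,_=redc(T,(270,203,296,228)); print("knob top",k,ray(T,k,.212))
for X in([571,128,33],[571,128,47],[571,128,210],[571,121,33]): print(X,proj(S,X),proj(T,X))
def up(p,x0,y0,w,h,s):
    return cv2.resize(p["avg"][y0:y0+h,x0:x0+w].astype(np.uint8),None,fx=s,fy=s,interpolation=0)
cv2.imwrite("pics/e.png",np.hstack([up(S,300,222,25,28,16),up(T,280,205,25,28,16)])[:,:,::-1])
E
```

```text
knob side [312.7 206.1] [573.9  127.62 210.  ]
mark side [314.11 240.  ] 297.375 [574.81 123.33  33.  ]
knob top [281.93 215.22] [571.95 127.86 212.  ]
[571, 128, 33] [314.2  241.26] [287.03 220.65]
[571, 128, 47] [314.14 238.72] [286.67 220.3 ]
[571, 128, 210] [313.33 206.52] [281.95 215.66]
[571, 121, 33] [315.34 240.07] [289.43 220.63]
```

View pics/e.png

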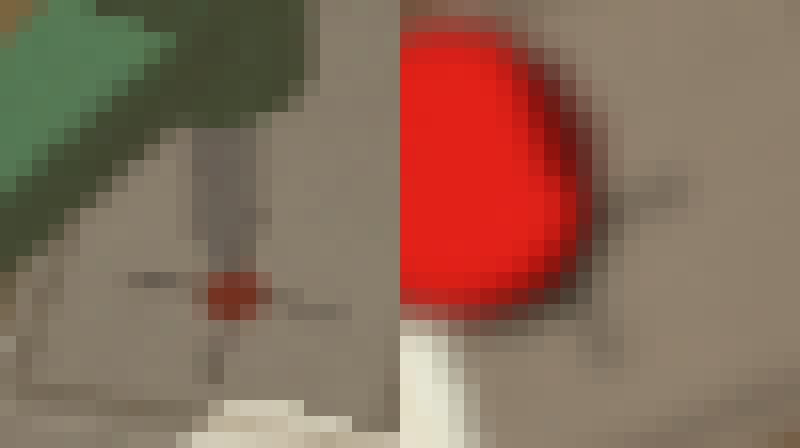

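Side pixels say to move about (-0.5, +5) mm, the cross in the top view (-3, +6.7), and the kinematics (0, +7). I'll move (-1, +6).

Call:
{"op": "jog_arm", "data": {"translation": [[0,2,-1],[-1,4,-1],[-1,6,-1],[-1,6,-1],[-1,6,-1]], "turn": [0,0,0,0,0]}}

```text
clock: 7.68
position: [0.6158, 0.0245, 0.0418]
ee_rot: [0.553, 0.833, 0.001, 0.003]
ft_force: [0.5, -3.6, 7.2]
grip_width: 0.221
```

```bash
python3 - <<'E'
from h import *
np.set_printoptions(precision=4,suppress=True)
o=manip.get_obs();print(o["clock"],o["position"],o["ee_rot"],o["ft_force"])
S=avg("side",12);T=avg("top",12)
k,_=redc(S,(304,197,324,214)); print("knob side",k)
m,w=redc(S,(308,236,324,247)); print("mark side",m,w,ray(S,m,.033))
k,_=redc(T,(270,203,296,228)); print("knob top",k)
def up(p,x0,y0,w,h,s):
    a=p["avg"][y0:y0+h,x0:x0+w]; a=np.clip((a-60)*2.0,0,255)
    return cv2.resize(a.astype(np.uint8),None,fx=s,fy=s,interpolation=0)
cv2.imwrite("pics/f.png",np.hstack([up(S,300,222,25,28,16),up(T,280,205,25,28,16)])[:,:,::-1])
E
```

```text
7.6833 [0.6158 0.0245 0.0418] [0.5529 0.8332 0.0012 0.0032] [ 0.4656 -3.5525  7.2193]
knob side [312.64   206.3477]
mark side [313.3273 240.9611] 336.3333333333333 [574.4262 128.6782  33.    ]
knob top [281.593  215.3786]
```

View pics/f.png

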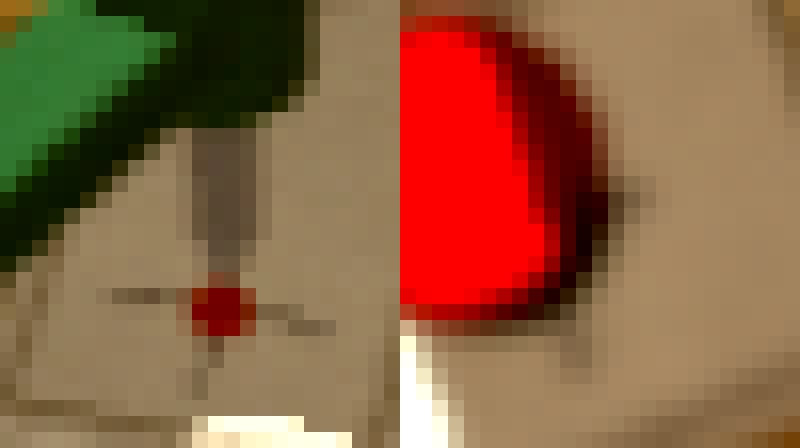

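The spot (313.3,241.0) now lies on the pin axis (about 313.5) and about 2.5 px below the tip, as it should for directly beneath. I'll release, rise, and check.

Call:
{"op": "jog_arm", "data": {"translation": [[0,0,0],[0,0,0],[0,0,0],[0,0,0],[0,0,0],[0,0,0]], "turn": [0,0,0,0,0,0], "grip": 45}}

```text
clock: 9.38
position: [0.6156, 0.0245, 0.0416]
ee_rot: [0.553, 0.833, 0.001, 0.003]
ft_force: [0.5, 0.1, -0.3]
grip_width: 0.526
```

Call:
{"op": "jog_arm", "data": {"translation": [[0,0,10],[0,0,30],[0,0,60],[0,0,100],[0,0,140],[0,0,180],[0,0,220],[0,0,228],[0,0,228],[0,0,228]], "turn": [0,0,0,0,0,0,0,0,0,0]}}

```text
clock: 10.22
position: [0.6158, 0.0248, 0.2704]
ee_rot: [0.553, 0.833, 0.002, 0.004]
ft_force: [-0.7, 0.0, -1.7]
grip_width: 0.527
```

```bash
python3 - <<'E'
from h import *
np.set_printoptions(precision=4,suppress=True)
o=manip.get_obs();print(o["clock"],o["position"],o["ee_rot"],o["ft_force"])
S=avg("side",12)
k,_=redc(S,(304,197,324,214)); print("knob side",k)
m,w=redc(S,(308,236,324,247)); print("mark side",m,w,ray(S,m,.033))
E
```

```text
10.2167 [0.6158 0.0248 0.2704] [0.5528 0.8333 0.0016 0.0036] [-0.7078  0.0179 -1.703 ]
knob side [312.6132 205.837 ]
mark side [313.3152 240.9655] 333.4166666666667 [574.4497 128.7206  33.    ]
```

Call:
{"op": "jog_arm", "data": {"translation": [[-15,35,0],[-30,70,0],[-44,103,0],[-44,103,0],[-44,103,-20],[-44,103,-40],[-44,103,-44],[-44,103,-44],[-44,103,-44],[-44,103,-44]], "turn": [0,0,0,0,0,0,0,0,0,0], "grip": 0}}

```text
clock: 11.65
position: [0.5722, 0.1277, 0.2268]
ee_rot: [0.553, 0.833, 0.002, 0.003]
ft_force: [0.4, 0.2, 0.8]
grip_width: -0.002
```

```bash
python3 - <<'E'
from h import *
o=manip.get_obs();print(o["clock"],o["position"],o["ft_force"],o["grip_width"])
S=manip.camera("side");T=manip.camera("top")
f=lambda p,x,y:cv2.resize(p["frame"][y:y+80,x:x+80],(400,400),interpolation=2)
cv2.imwrite("pics/g.png",np.hstack([f(S,275,175),f(T,240,175)])[:,:,::-1])
E
```

```text
11.65 [0.572213   0.12769899 0.22678575] [0.4419397  0.16543628 0.83521582] -0.0017995618501112527
```

View pics/g.png

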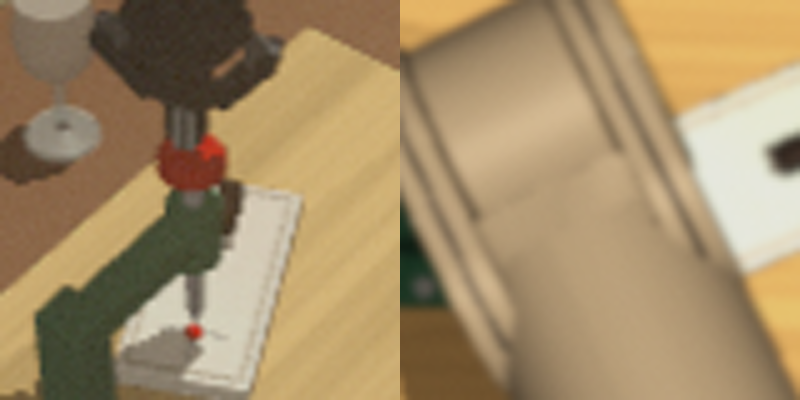

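The closed fingertips stand just above the knob centre (side pixel about 313,203), and the spot lies under the pin. Now I'll press.

Call:
{"op": "jog_arm", "data": {"translation": [[0,0,-6],[0,0,-10],[0,0,-13],[0,0,-16],[0,0,-19],[0,0,-21],[0,0,-23],[0,0,-24],[0,0,-24],[0,0,-24]], "turn": [0,0,0,0,0,0,0,0,0,0]}}

```text
clock: 12.58
position: [0.5724, 0.1277, 0.2031]
ee_rot: [0.553, 0.833, 0.002, 0.004]
ft_force: [0.5, 0.5, 5.2]
grip_width: 0.002
```

Call:
{"op": "jog_arm", "data": {"translation": [[0,0,-1],[0,0,-2],[0,0,-3],[0,0,-4],[0,0,-4],[0,0,-4]], "turn": [0,0,0,0,0,0]}}

```text
clock: 13.08
position: [0.5725, 0.1278, 0.202]
ee_rot: [0.553, 0.833, 0.002, 0.005]
ft_force: [-9.6, -2.9, 24.8]
grip_width: -0.002
```

Contact is firm, about 25 N with motion stopped. I'll let the punch back up.

Call:
{"op": "jog_arm", "data": {"translation": [[0,0,2],[0,0,6],[0,0,11],[0,0,16],[0,0,25],[0,0,50],[0,0,80],[0,0,80],[0,0,80]], "turn": [0,0,0,0,0,0,0,0,0]}}

```text
clock: 13.83
position: [0.5731, 0.1283, 0.2838]
ee_rot: [0.553, 0.833, 0.003, 0.006]
ft_force: [0.2, 1.3, -1.3]
grip_width: -0.001
```

```bash
python3 - <<'E'
from h import *
np.set_printoptions(precision=3,suppress=True)
o=manip.get_obs();print(o["clock"],o["position"],o["ft_force"])
S=avg("side",12)
k,_=redc(S,(304,197,324,214)); print("knob side",k)
m,w=redc(S,(308,236,324,247)); print("mark side",m,w)
f=lambda x,y,w,h,s:cv2.resize(S["avg"][y:y+h,x:x+w].astype(np.uint8),None,fx=s,fy=s,interpolation=0)
cv2.imwrite("pics/i.png",np.hstack([cv2.resize(S["frame"],(400,400)),f(300,222,25,25,16)])[:,:,::-1])
E
```

```text
13.8333 [0.573 0.128 0.284] [ 0.221  1.293 -1.288]
knob side [313.006 205.246]
mark side [313.446 240.8  ] 604.0833333333334
```

View pics/i.png

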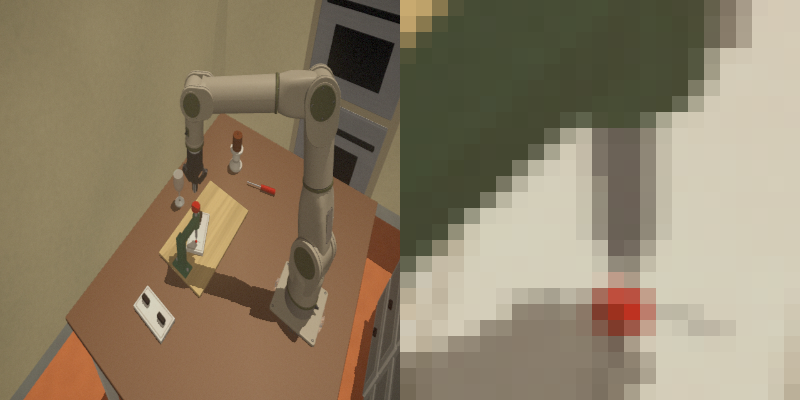

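```bash
python3 -c "
from workcell import manip
print(manip.hand_in())"
```

```text
the job is handed in; nothing more can be done
None
```

I slid the drawer front by its pull until the red spot sat under the punch tip and let go of it. I then pressed the red knob down with the closed fingertips until the tip bore on the spot at about 25 N, and drew straight up. The job was handed in at about 14 s of the 48 s allowed.

**Position:** In the last side view, the spot is within about 1 mm of the punch axis, and it moved no more than about 0.2 px when I let go and pressed. Before release, a rougher estimate from the pencil cross in the top view had suggested a residual of up to about 2 mm. The side view and arm position did not show that, so I made no further correction.

**Punch:** The knob is back up at its starting height, and the robot ended about 65 mm above it, touching nothing.

**Side force:** While pressing, the wrist read about 10 N sideways as well as the downward force, with no visible shift of the front.

**Bystanders:** The finished front, candle, goblet and screwdriver look undisturbed in the last picture. I checked them by eye only, without measuring.

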